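# Pry open the snapped flip-top case on the gaming desk

### The job

The little flip-top case with the teal lid is snapped shut: use the orange-handled pry tool to lever its lid up by the front lip until it springs up and stays half open, without touching that lid with the gripper. Then stand the pry tool upright on the desk again and let go of it. Leave the case with the grey lid shut.

Things in the scene. Friction and masses are not known exactly. Their poses are not given: they have to be found in the camera images.
- pry_tool: Loose pry tool standing upright on the desk, 0.1 kg: square orange handle 22 x 22 mm, from 6 to 95 mm up, on a flat dark steel foot 28 mm wide, 6 mm thick. Origin: underside of the foot on the handle's axis; z up; x along the foot: its toe reaches 45 mm ahead (+x), its heel 22 mm behind. It stands by itself.
- teal_lid: Teal lid, 80 x 90 mm, of a dark case 44 mm high stuck to the desk. Origin: middle of the hinge at the rear, 34 mm up; y along the hinge, x from lip to hinge (roughly away from the robot), z up when shut; the axes tilt with the lid. About 5 N up at the lip starts it; past 0.25 rad (26 mm at the lip) it rises by itself, in 2 s or so, to about 0.85 rad and stays.
- teal_lip (a point): Middle of the lower front edge of the teal lid's lip, 20 mm above the desk when shut; axes as the lid's. The lip is a level tongue 50 mm wide, 5 mm thick, at the lid's front; the free space under it goes 24 mm back (+x) to the case's front wall and down to the desk.
- grey_lip (a point): The same point on the other case, alike in shape, size and axes but with a grey lid, also stuck to the desk; it must stay shut. Its hinge lies 104 mm behind (+x) this point.
Mind the look-alikes: they are no part of the job. Several things look just like the pry_tool: the one meant starts farthest to the robot's left.

How it is judged (in metres and radians):
On the way, in this order (a step that is already met when the one before it is completed fails the run):
1. the pry tool pushes up on the teal lid (contact force between pry_tool and teal_lid above 1 N and angle between teal_lid's own z axis and vertical above 0.05 rad), for 0.05 s.
2. the teal lid has sprung up (angle between teal_lid's own z axis and vertical above 0.6 rad), for 0.2 s.
At the end, for the whole second after the job is handed in: The teal lid stands open by more than 0.6 rad; the grey lid is shut (its lip within 10 mm of its start); the pry tool stands on the desk (underside within 10 mm of the desk top), upright within 10 degrees and at rest (angle between teal_lid's own z axis and vertical above 0.6 rad and distance of grey_lip from where it was at the start of the episode below 0.01 m and angle between pry_tool's own z axis and vertical below 0.17 rad and height (world z) of pry_tool between -0.01 and 0.01 m and linear speed of pry_tool below 0.02 m/s); the robot touches nothing.
It fails at once if the gripper or arm pushes on the teal lid itself (over 1 N) (contact force between any of the fingers, the arm and teal_lid above 1 N).
It fails at once if the grey lid is pried up (its lip moves more than 10 mm) (distance of grey_lip from where it was at the start of the episode above 0.01 m).
It also fails if it takes over 45 s, if anything falls off the work surface, if the arm or the gripper's body presses on something with over 40 N, if the wrist force passes 120 N, or if a joint passes its speed limit or range.

### The arm

A 6-joint arm with a two-finger parallel gripper is mounted at the origin on the work surface. World frame = base frame: x ahead of the robot, y to its left, z up, the work surface at z = 0. Lengths are in mm, angles in rad, forces in N, time in s.
With the tool pointing down it reaches from about 375 to 900 mm from the base axis. Payload 3.1 kg.
Tool frame: the origin (TCP) lies between the finger pads; the fingertips stand ahead of it and the grasp point (between the pads) is the TCP (r.nose_length is the z of the fingertips in the tool frame, in mm); z points along the fingers, y is the line along which they close (so a half turn about z gives the same grasp; the last joint's range is limited). The gripper opens to 85 mm and grips with 20 to 120 N. Pads are 22 mm wide; open, the fingers measure 114 mm over their backs; the gripper's body (76 mm by 85 mm) begins 54 mm behind the grasp point. The pads swing forward as they close: fully open they stand 13 mm farther back than shut.
Start: joints at [1.143, 0.527, 1.433, -0, 1.181, -0.178], TCP at [154.466, 605.588, 250.31] pointing down, gripper open.
Joint ranges: [-3.08, 3.08], [-0.75, 2.2], [0.22, 2.44], [-1.43, 4.57], [0, 2.65], [-2.85, 2.85]. Speed limits (rad/s): [2.79, 2.79, 3.14, 3.14, 3.14, 3.14].

### API

Orientations are given as a rotation vector (axis times angle).
In Python, from station import r, viewer gives the robot as it stands.
- The arm moves only by the shell command python3 -m creep 'ROWS' [FORCE]. ROWS is text: rows parted by semicolons, each of 7 numbers parted by spaces: the closure, from -1 (fully open) to 1 (shut), then the shift along the tool's x, y, z as a fraction of full scale, then the turn, a rotation vector about the tool's x, y, z as a fraction of full scale. In form: gripper dx dy dz wx wy wz; .... A call has 1 to 8 rows; each row is the pose to reach, as a shift and turn from the pose commanded when the call began, along the tool's axes at that moment, turning the shorter way round; what a row does not reach only later rows make up. Full scale, the value 1, is 12 cm for a shift and 360 degrees for a turn. A row lasts 1/10 s, in which the tool goes at most 50 mm and 8.59 degrees, less where a joint would pass 70% of its speed; a pose out of reach is approached as far as the arm can. A call with a number of a shift or a turn outside -1 to 1 is refused whole. A call with a gripper value outside its range is refused whole. The fingers move at their own pace and stop on an object; FORCE is the grip in N (left out, the last holds). Time passes only in rows, so rows that repeat a pose let the fingers close. It gives the time, the measured TCP pose, the force, the opening and the grip force at its end, in the units of the state.
- r.get_obs(): the state, without advancing time (a new reading comes with each control period).
- viewer.camera(name): name is "scene" or "top" or "wrist"; returns (picture, depth): 384x512x3 uint8, red, green, blue; 384x512 float32, mm along the optical axis (not along the pixel's ray), 0 where there is no reading.
- viewer.calibration(name): a dict with "fx", "fy", "cx", "cy" (pixels), "view" (4x4, takes a point from world to camera coordinates). Camera axes: x right, y down, z forward; pixel columns grow to the right and rows downward; lengths in mm; the calibration is good to about 2 mm. A picture is of the moment at which its call begins: read the wrist's pose just before it. calibration takes no time and is no camera call; for the wrist camera it gives the pose at the moment of the call.
- r.job_done(): hands the job in; it is judged then, once.
The state is a dict: "t": time; "joint_positions": joint angles; "qd": joint speeds; "effort": joint torques, N m; "tcp_pos": TCP position; "ee_rot": TCP orientation; "force": force on the tool from outside, world axes, zero at the start; "moment": the same for the moment, N m; "finger_gap": finger opening in mm; "gripper_force": force on a finger pad.
Only numpy, scipy, OpenCV 4.12 (cv2) and the standard library are available. Lean on these libraries where they do the work, as an engineer would, in place of code of your own. Each camera call takes 0.05 s, during which the arm holds its last target. There are 200 camera calls.

## Working session

There is one attempt and no reset: what is moved stays moved. The work goes in short steps, Python scripts to look and compute and a shell command to move; the robot and the scene stay as the last step left them, time stands still between calls to the robot, and variables do not carry over. Pictures are saved under pics/ and viewed, at most 10 in all, crops included, and the job is handed in when it is done.

```bash
ls; mkdir -p pics; python3 - <<'E'
from station import r, viewer
import cv2,numpy as np
for n in ["scene","top"]:
    im,d=viewer.camera(n); cv2.imwrite(f"pics/{n}0.png",im[:,:,::-1]); np.savez(f"{n}0.npz",im=im,d=d,**viewer.calibration(n))
o=r.get_obs(); print(o, r.nose_length)
E
```

```text
pics
{'t': 0.1, 'joint_positions': array([ 1.14249039e+00,  5.28356094e-01,  1.43376740e+00,  1.48962717e-05,
        1.18144160e+00, -1.78493629e-01]), 'qd': array([-0.000676  , -0.00134281, -0.00370848, -0.00048155,  0.00083478,
       -0.00067601]), 'effort': array([-2.42124452e-04, -4.43302560e+01, -1.78587270e+01, -2.20964021e-04,
        3.86231550e-03,  1.91940228e-05]), 'tcp_pos': array([154.2190167 , 605.04207058, 249.44412392]), 'ee_rot': array([-3.91318304e-01, -3.11651741e+00,  2.94975658e-03]), 'force': array([0.01797711, 0.49695583, 0.91732708]), 'moment': array([-0.0621532 ,  0.0143366 ,  0.01403067]), 'gripper_force': 0.0, 'finger_gap': 85.08903227878567} 19.0
```

View pics/scene0.png

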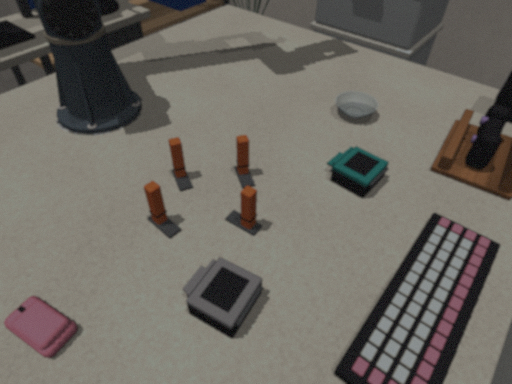

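View pics/top0.png

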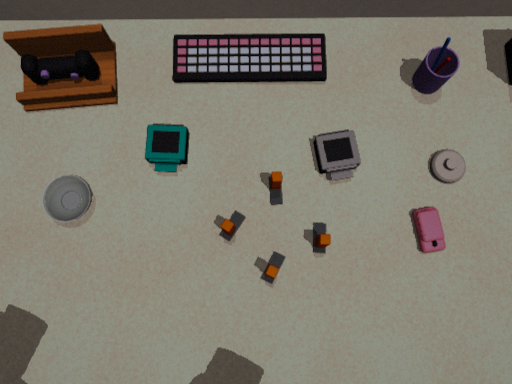

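The top view shows the teal case at (167,145) with its lip at (166,168), and the grey case at (337,152) with its lip at (342,174). There are four tools, at about (228,226), (272,270), (277,182) and (323,240). The leftmost looks like (228,226). I'll compute its world coordinates and enlarge it to check.

```bash
cat > h.py <<'E'
import numpy as np,cv2
def load(n): return dict(np.load(n+".npz"))
def cloud(c):
    d=c["d"].astype(float); v,u=np.mgrid[:d.shape[0],:d.shape[1]]
    P=np.stack([(u-c["cx"])/c["fx"]*d,(v-c["cy"])/c["fy"]*d,d,np.ones_like(d)],-1)
    return (P@np.linalg.inv(c["view"]).T)[...,:3]
def atz(c,u,v,z):
    T=np.linalg.inv(c["view"]); ray=T[:3,:3]@np.array([(u-c["cx"])/c["fx"],(v-c["cy"])/c["fy"],1]); o=T[:3,3]
    return o+ray*(z-o[2])/ray[2]
E
python3 - <<'E'
from h import *
c=load("top0"); W=cloud(c); np.set_printoptions(precision=1,suppress=True)
print(np.linalg.inv(c["view"]),c["fx"])
for u,v in [(228,226),(272,271),(277,178),(325,240)]: print("tool",W[v,u])
for u,v in [(237,217),(278,259),(277,199),(319,230)]: print("foot",W[v,u])
for u,v in [(166,168),(166,155),(167,127),(342,174),(337,152)]: print("case",W[v,u])
im=c["im"][:,:,::-1]
cr=cv2.resize(im[120:290,140:350],None,fx=3.5,fy=3.5,interpolation=cv2.INTER_CUBIC); cr=np.clip(cr*1.6,0,255).astype(np.uint8); cv2.imwrite("pics/crop1.png",cr)
E
```

```text
[[  -0.    -1.     0.2  324.5]
 [  -1.     0.    -0.    -8.7]
 [   0.    -0.2   -1.  1027.4]
 [   0.     0.     0.     1. ]] 451.8944805236664
tool [437.2  46.4  93.8]
tool [344.  -43.   93.7]
tool [537.3 -57.3  97.1]
tool [ 405.7 -153.9   92.7]
foot [468.2  31.1   5.3]
foot [372.2 -60.3   3.8]
foot [509.5 -61.2   1.5]
foot [ 436.  -154.7    5.8]
case [580.5 191.9  24. ]
case [604.8 188.2  46.6]
case [671.1 187.8  45.4]
case [ 561.5 -209.7   24.4]
case [ 608.2 -197.1   43.5]
```

View pics/crop1.png

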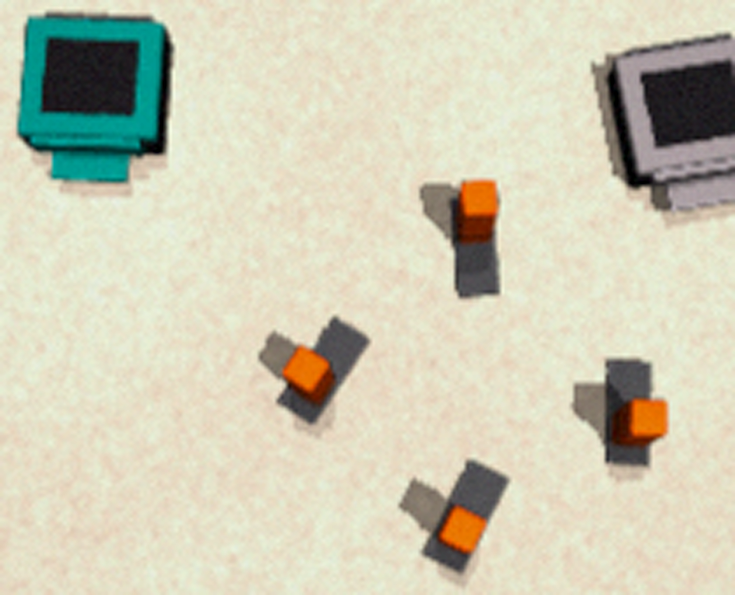

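The four tools, by handle pixel in the top view:

| Handle pixel | World y (mm) |
|---|---|
| (228,226) | +46 |
| (272,271) | -43 |
| (277,178) | -57 |
| (325,240) | -154 |

The tool meant is the one at (228,226), because +y is the robot's left and it has the largest y. In the enlarged crop its handle is at (308,372) and its toe points up and to the right, at (352,330). Next I'll measure the tool and the lid accurately.

```bash
python3 - <<'E'
from h import *
from station import r
from scipy.spatial.transform import Rotation as R
np.set_printoptions(precision=1,suppress=True)
c=load("top0"); W=cloud(c); hsv=cv2.cvtColor(c["im"],cv2.COLOR_RGB2HSV); H,S,V=cv2.split(hsv)
v,u=np.mgrid[:384,:512]; box=(abs(u-232)<22)&(abs(v-226)<22)
org=box&(H<15)&(S>180)&(V>90)
top=org&(W[...,2]>86); print("handle top",top.sum(),np.median(W[top],0), cv2.minAreaRect(W[top][:,:2].astype(np.float32)))
# foot corners from crop at z=6 (toe) 
f=lambda x,y:(140+x/3.5-.36,120+y/3.5-.36)
tc=[atz(c,*f(*p),6) for p in [(335,317),(368,342)]]; hc=[atz(c,*f(*p),6) for p in [(278,403),(312,423)]]
tm=np.mean(tc,0);hm=np.mean(hc,0);d=tm-hm; print("toe",tm,"heel",hm,"len",np.linalg.norm(d),"yaw",np.degrees(np.arctan2(d[1],d[0])),"axis",hm+d*22/67)
teal=(H>75)&(H<100)&(S>120)&(V>40)&(u>130)&(u<205)&(v>110)&(v<185)
lid=teal&(W[...,2]>38); lip=teal&(W[...,2]>15)&(W[...,2]<32)
for n,m in [("lid",lid),("lip",lip)]:
    print(n,m.sum(),W[m].mean(0),np.percentile(W[m],[1,99],axis=0),cv2.minAreaRect(W[m][:,:2].astype(np.float32)))
o=r.get_obs(); M=R.from_rotvec(o["ee_rot"]).as_matrix(); print(o["tcp_pos"]);print(M)
E
```

```text
handle top 82 [441.   50.5  94.1] ((390.8088684082031, 17.898944854736328), (140.76193237304688, 24.351318359375), 31.66864776611328)
toe [475.5  24.1   6. ] heel [421.5  60.9   6. ] len 65.27234297584319 yaw -34.282552267643496 axis [439.2  48.8   6. ]
lid 872 [631.  188.7  47.8] [[591.6 145.2  38.7]
 [677.4 234.6  47.9]] ((494.028076171875, 127.41505432128906), (420.217041015625, 111.59195709228516), 23.88932991027832)
lip 176 [583.5 193.6  24.4] [[573.6 169.2  20.5]
 [592.8 217.6  29. ]] ((585.2800903320312, 201.77725219726562), (65.25650024414062, 22.23857307434082), 81.81945037841797)
[154.2 605.  249.4]
[[-1.   0.2 -0. ]
 [ 0.2  1.  -0. ]
 [ 0.  -0.  -1. ]]
```

```bash
python3 -m creep '-1 -0.4 -0.45 0 0 0 0; -1 -0.86 -0.97 0 0 0 0; -1 -0.86 -0.97 0 0 0 0; -1 -0.86 -0.97 0 0 0 0; -1 -0.86 -0.97 0 0 0 0' 80; python3 -m creep '-1 -0.86 -0.97 0 0 0 0; -1 -0.86 -0.97 0 0 0 0; -1 -0.86 -0.97 0 0 0 0; -1 -0.86 -0.97 0 0 0 0;-1 -0.86 -0.97 0 0 0 0'; python3 -m creep '-1 -0.86 -0.97 0 0 0 0; -1 -0.86 -0.97 0 0 0 0; -1 -0.86 -0.97 0 0 0 0; -1 -0.86 -0.97 0 0 0 0;-1 -0.86 -0.97 0 0 0 0'
```

```text
t: 0.6
tcp_pos: [226.2, 466.4, 250.3]
ee_rot: [-0.396, -3.116, 0.0]
force: [-0.1, 1.2, 0.1]
finger_gap: 85.6
gripper_force: 0.0
t: 1.1
tcp_pos: [297.8, 329.6, 250.5]
ee_rot: [0.395, 3.116, 0.002]
force: [0.1, 0.5, -0.7]
finger_gap: 85.8
gripper_force: 0.0
t: 1.6
tcp_pos: [369.1, 191.5, 250.4]
ee_rot: [0.393, 3.116, 0.002]
force: [-1.0, 1.0, -1.0]
finger_gap: 85.2
gripper_force: 0.0
```

```bash
python3 -m creep '-1 -0.86 -1 0 0 0 0.0556; -1 -0.86 -1 0 0 0 0.0556; -1 -0.86 -1 0 0 0 0.0556; -1 -0.86 -1 0 0 0 0.0556;-1 -0.86 -1 0 0 0 0.0556;-1 -0.86 -1 0 0 0 0.0556'; python3 - <<'E'
from h import *
from station import r,viewer
o=r.get_obs();k=viewer.calibration("wrist");im,d=viewer.camera("wrist");np.savez("w1.npz",im=im,d=d,**k)
np.set_printoptions(precision=2,suppress=True);print(o["tcp_pos"],o["ee_rot"],o["joint_positions"]);print(np.linalg.inv(k["view"]),k["fx"])
im=np.clip(cv2.resize(im[:,:,::-1],(768,576))*1.4,0,255).astype(np.uint8);cv2.imwrite("pics/w1.png",im)
E
```

```text
t: 2.2
tcp_pos: [437.4, 51.3, 250.0]
ee_rot: [-0.922, -3.001, -0.001]
force: [-0.7, 1.1, -0.2]
finger_gap: 85.5
gripper_force: 0.0
[437.41  51.28 249.97] [-0.92 -3.   -0.  ] [-0.14  0.28  1.87  0.    0.99 -1.11]
[[  0.56   0.79   0.25 374.23]
 [  0.83  -0.54  -0.17  93.53]
 [  0.     0.3   -0.95 373.62]
 [  0.     0.     0.     1.  ]] 296.51608506557164
```

View pics/w1.png

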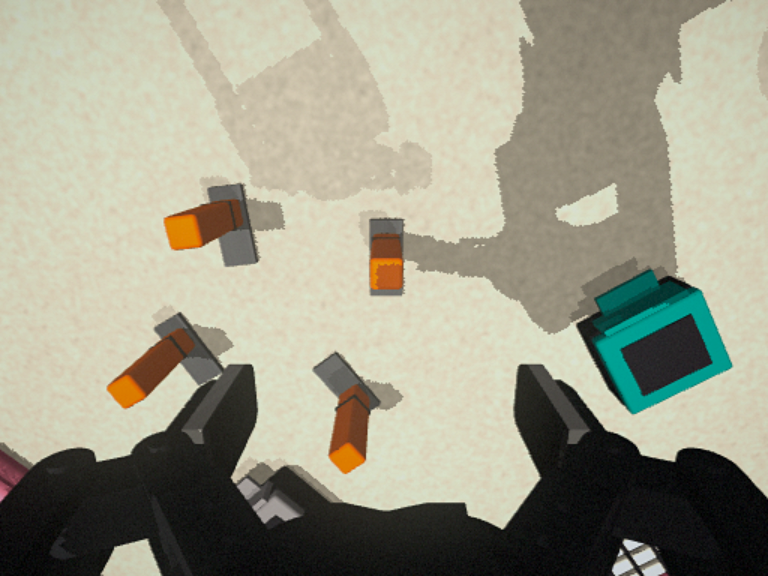

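The wrist view shows the target tool centred and aligned: handle top at (387,275), foot from (387,218) to (387,295), with the toe at the bottom. I'll compute the offset.

```bash
python3 - <<'E'
from h import *
from scipy.spatial.transform import Rotation as R
np.set_printoptions(precision=2,suppress=True)
c=load("w1"); M=R.from_rotvec([-0.922,-3.001,-.001]).as_matrix(); t=np.array([437.4,51.3,250])
g=lambda p,z:atz(c,(p[0]+.5)/1.5-.5,(p[1]+.5)/1.5-.5,z)
for p,z in [((387,275.5),95),((387,218),6),((387,295),6),((403,290),6),((370,290),6)]:
    w=g(p,z); print(p,w,"tool",M.T@(w-t))
for p,z in [((596,299),25),((653,270),25),((604,335),25),((660,305),25),((579,325),44),((697,277),44),((732,366),44),((633,412),44)]: print("lid",g(p,z))
print(M)
E
```

```text
(387, 275.5) [441.67  49.39  95.  ] tool [ -4.95   0.82 154.99]
(387, 218) [422.21  63.03   6.  ] tool [ 18.61   1.19 244.04]
(387, 295) [477.87  25.37   6.  ] tool [-48.59   1.27 243.89]
(403, 290) [481.88  39.45   6.  ] tool [-44.01  15.17 243.9 ]
(370, 290) [465.77  15.72   6.  ] tool [-44.   -13.51 243.9 ]
lid [572.79 170.39  25.  ]
lid [576.2  219.85  25.  ]
lid [606.01 161.61  25.  ]
lid [607.54 212.18  25.  ]
lid [574.26 145.18  44.  ]
lid [589.49 238.78  44.  ]
lid [677.83 232.94  44.  ]
lid [672.11 146.97  44.  ]
[[-0.83  0.56 -0.  ]
 [ 0.56  0.83  0.  ]
 [ 0.   -0.   -1.  ]]
```

```bash
python3 -m creep '-1 -0.033 0.008 0.1 0 0 0; -1 -0.033 0.008 0.5 0 0 0; -1 -0.033 0.008 0.9 0 0 0; -1 -0.033 0.008 0.9 0 0 0;-1 -0.033 0.008 0.9 0 0 0'; python3 -m creep '-1 0 0 0.2 0 0 0; -1 0 0 0.45 0 0 0; -1 0 0 0.62 0 0 0; -1 0 0 0.62 0 0 0;-1 0 0 0.62 0 0 0'; python3 -m creep '0 0 0 0 0 0 0;1 0 0 0 0 0 0;1 0 0 0 0 0 0;1 0 0 0 0 0 0;1 0 0 0 0 0 0;1 0 0 0 0 0 0;1 0 0 0 0 0 0;1 0 0 0 0 0 0' 90
```

```text
t: 2.75
tcp_pos: [441.3, 48.9, 142.2]
ee_rot: [-0.923, -3.0, 0.0]
force: [0.1, 0.1, -0.2]
finger_gap: 85.3
gripper_force: 0.0
t: 3.25
tcp_pos: [443.9, 47.7, 70.3]
ee_rot: [0.925, 2.998, 0.001]
force: [0.3, -0.6, 0.3]
finger_gap: 85.0
gripper_force: 0.0
t: 4.05
tcp_pos: [442.5, 47.4, 68.4]
ee_rot: [0.927, 3.001, 0.0]
force: [-0.6, 0.2, 5.8]
finger_gap: 21.0
gripper_force: 87.7
```

```bash
python3 -m creep '1 0 0 -0.15 0 0 0;1 0 0 -0.4 0 0 0;1 0.1 0.3 -0.5 0 0 -0.02;1 0.2 0.5 -0.5 0 0 -0.043;1 0.3 0.75 -0.5 0 0 -0.065;1 0.396 0.95 -0.5 0 0 -0.0847;1 0.396 0.95 -0.5 0 0 -0.0847;1 0.396 0.95 -0.5 0 0 -0.0847'; python3 - <<'E'
from h import *
from station import r
from scipy.spatial.transform import Rotation as R
o=r.get_obs();M=R.from_rotvec(o["ee_rot"]).as_matrix();print(o["tcp_pos"],o["force"],o["finger_gap"],M[:2,:2], (M.T@(np.array([487.6,200.8,68])-o["tcp_pos"]))/120)
E
```

```text
t: 4.85
tcp_pos: [466.6, 168.6, 127.5]
ee_rot: [-0.105, -3.138, 0.001]
force: [0.8, -0.7, -1.5]
finger_gap: 20.9
gripper_force: 88.3
[466.62599027 168.59020555 127.54824484] [ 0.77911086 -0.70364761 -1.4818696 ] 20.8539275866569 [[-0.99777594  0.06664259]
 [ 0.06664333  0.99777674]] [-0.15718052  0.27975364  0.49586042]
```

```bash
python3 -m creep '1 -0.08 0.14 0 0 0 0;1 -0.157 0.28 0.1 0 0 0;1 -0.157 0.28 0.3 0 0 0;1 -0.157 0.28 0.4 0 0 0;1 -0.157 0.28 0.445 0 0 0;1 -0.157 0.28 0.445 0 0 0;1 -0.157 0.28 0.445 0 0 0'; python3 - <<'E'
from h import *
from station import r,viewer
o=r.get_obs();print(o["tcp_pos"],o["ee_rot"])
ims=[]
for n in ["wrist","top","scene"]:
    k=viewer.calibration(n);im,d=viewer.camera(n);np.savez(n+"2.npz",im=im,d=d,**k);ims.append(im[:,:,::-1])
a=np.clip(cv2.resize(ims[0],(768,576))*1.4,0,255).astype(np.uint8);cv2.imwrite("pics/w2.png",a)
b=cv2.resize(ims[1][100:240,110:230],(400,467),interpolation=cv2.INTER_CUBIC);s=cv2.resize(ims[2][100:240,280:400],(400,467),interpolation=cv2.INTER_CUBIC)
cv2.imwrite("pics/ts2.png",np.clip(np.hstack([b,s])*1.6,0,255).astype(np.uint8))
E
```

```text
t: 5.55
tcp_pos: [488.5, 200.2, 74.9]
ee_rot: [0.107, 3.14, -0.0]
force: [-0.4, -0.5, -1.1]
finger_gap: 20.9
gripper_force: 88.5
[488.47164813 200.15521997  74.85752189] [ 1.06772661e-01  3.13963942e+00 -1.37488913e-05]
```

View pics/w2.png

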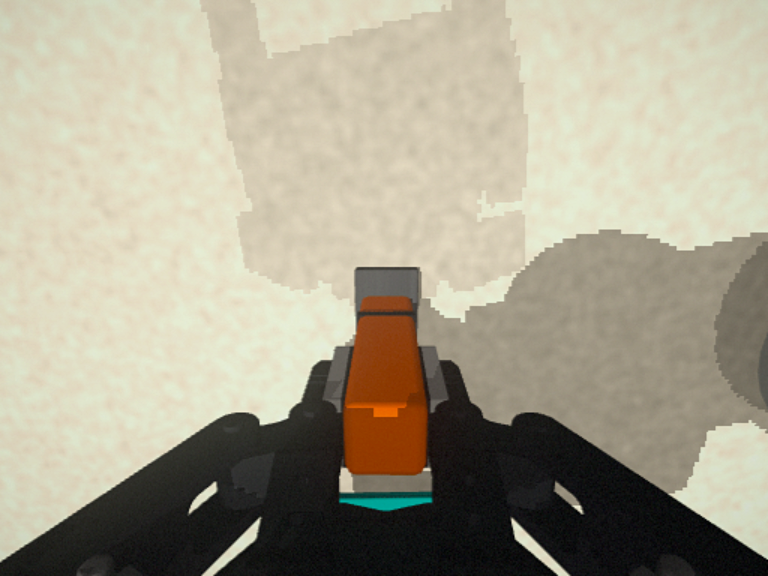

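View pics/ts2.png

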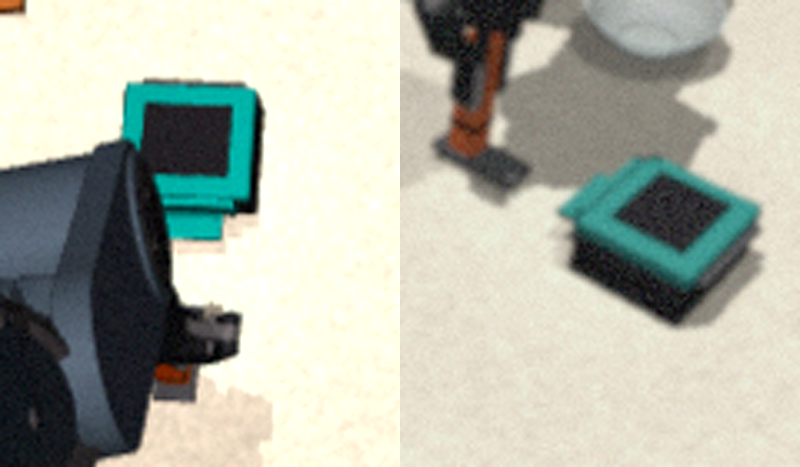

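The wrist view shows the tool gripped upright, with its heel edge at (355..420, 267). The scene crop shows the toe at (520,170), pointing at the lip at (575,200). I'll measure the foot pose from the heel edge.

```bash
python3 - <<'E'
from h import *
np.set_printoptions(precision=1,suppress=True)
c=load("wrist2")
g=lambda c,p,z:atz(c,(p[0]+.5)/1.5-.5,(p[1]+.5)/1.5-.5,z)
a,b=[g(c,p,12.5) for p in [(355,267),(420,267)]]; m=(a+b)/2; print(a,b,np.linalg.norm(a-b)); ux=np.array([.9978,-.0664]); print("axis",m[:2]+22*ux)
L=np.array([574.5,195]);q=m[:2]+22*ux-L; print("lid frame",q@ux,q@np.array([.0664,.9978]))
s=load("scene2");f=lambda x,y:(280+(x+.5)*120/400-.5,100+(y+.5)*140/467-.5)
print("lip corners scene",atz(s,*f(562,214),22),"toe",atz(s,*f(530,167),12.5),atz(s,*f(512,190),12.5))
W=cloud(s);u,v=map(int,f(490,160));print(W[v,u])
E
```

```text
[461.5 188.5  12.5] [463.4 216.5  12.5] 28.1171791924339
axis [484.4 201. ]
lid frame -90.32396716456877 0.027415451756625065
lip corners scene [775.6 339.2  22. ] toe [741.  388.4  12.5] [740.4 355.9  12.5]
[712.4 397.6   0.2]
```

```bash
python3 - <<'E'
from h import *
np.set_printoptions(precision=1,suppress=True)
s=load("scene2");f=lambda x,y:(280+(x-400+.5)*120/400-.5,100+(y+.5)*140/467-.5)
for n,p,z in [("lip corner right",(562,214),22),("lip left",(600,175),25),("toe L",(530,167),12.5),("toe R",(512,190),6.5),("heel R",(433,148),9.5)]: print(n,atz(s,*f(*p),z))
E
```

```text
lip corner right [577.2 172.5  22. ]
lip left [577.6 219.4  25. ]
toe L [530.7 211.2  12.5]
toe R [531.2 189.3   6.5]
heel R [466.2 189.1   9.5]
```

```bash
python3 -m creep '1 -0.12 0 0 0 0 0;1 -0.3 0 0 0 0 0;1 -0.42 0 0 0 0 0;1 -0.48 0 0 0 0 0;1 -0.517 0 0 0 0 0;1 -0.517 0 0 0 0 0;1 -0.517 0 0 0 0 0'; python3 - <<'E'
from h import *
from station import r,viewer
k=viewer.calibration("scene");im,d=viewer.camera("scene");np.savez("scene3.npz",im=im,d=d,**k)
s=cv2.resize(im[100:220,280:420,::-1],(700,600),interpolation=cv2.INTER_CUBIC);cv2.imwrite("pics/s3.png",np.clip(s*1.6,0,255).astype(np.uint8))
E
```

```text
t: 6.4
tcp_pos: [549.2, 196.5, 74.4]
ee_rot: [-0.105, -3.138, 0.0]
force: [0.1, -0.1, -1.7]
finger_gap: 21.0
gripper_force: 88.5
```

View pics/s3.png

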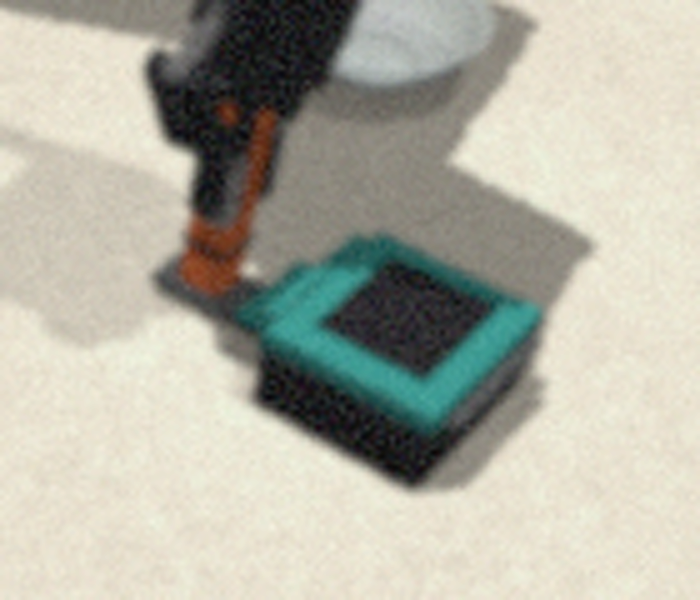

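The scene crop shows the foot's toe under the lip at (250,310), with the handle at (215,260) clear in front of it and the lid still shut. Next I'll lift gently.

```bash
python3 -m creep '1 0 0 -0.04 0 0 0;1 0 0 -0.08 0 0 0;1 0 0 -0.11 0 0 0;1 0 0 -0.14 0 0 0;1 0 0 -0.17 0 0 0;1 0 0 -0.20 0 0 0;1 0 0 -0.20 0 0 0' 110
```

```text
t: 7.15
tcp_pos: [549.3, 196.5, 99.0]
ee_rot: [-0.105, -3.138, 0.001]
force: [-3.3, -0.0, -3.4]
finger_gap: 20.6
gripper_force: 108.1
```

```bash
python3 -m creep '1 0 0 -0.03 0 0 0;1 0 0 -0.06 0 0 0;1 0 0 -0.09 0 0 0;1 0 0 -0.12 0 0 0;1 0 0 -0.15 0 0 0;1 0 0 -0.18 0 0 0;1 0 0 -0.2 0 0 0;1 0 0 -0.2 0 0 0'; python3 - <<'E'
from h import *
from station import r,viewer
im,d=viewer.camera("scene")
s=cv2.resize(im[80:220,270:410,::-1],(600,600),interpolation=cv2.INTER_CUBIC);cv2.imwrite("pics/s4.png",np.clip(s*1.6,0,255).astype(np.uint8))
E
```

```text
t: 7.95
tcp_pos: [551.9, 196.8, 124.0]
ee_rot: [0.105, 3.135, 0.001]
force: [0.1, 0.3, -0.9]
finger_gap: 20.6
gripper_force: 108.3
```

View pics/s4.png

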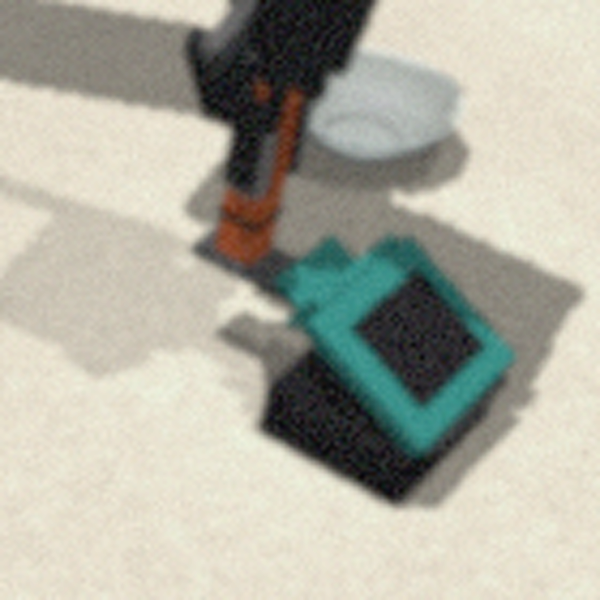

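The lid is tipped up well past the snap point, with the lip at (300,285) above the toe, and the force has dropped away. I'll wait while it rises, then back out.

```bash
python3 -m creep '1 0 0 0 0 0 0;1 0 0 0 0 0 0;1 0 0 0 0 0 0;1 0 0 0 0 0 0;1 0 0 0 0 0 0;1 0 0 0 0 0 0;1 0 0 0 0 0 0;1 0 0 0 0 0 0';python3 -m creep '1 0 0 0 0 0 0;1 0 0 0 0 0 0;1 0 0 0 0 0 0;1 0.1 0 0 0 0 0;1 0.3 0 0 0 0 0;1 0.5 0 0 0 0 0;1 0.65 0 0 0 0 0;1 0.65 0 0 0 0 0'; python3 - <<'E'
from h import *
from station import r,viewer
k=viewer.calibration("top");im,d=viewer.camera("top");np.savez("top5.npz",im=im,d=d,**k)
k=viewer.calibration("scene");im,d=viewer.camera("scene");np.savez("scene5.npz",im=im,d=d,**k)
s=cv2.resize(im[80:220,270:410,::-1],(600,600),interpolation=cv2.INTER_CUBIC);cv2.imwrite("pics/s5.png",np.clip(s*1.6,0,255).astype(np.uint8))
W=cloud(k|dict(d=d)) if 0 else cloud(load("scene5"));H,S,V=cv2.split(cv2.cvtColor(im,cv2.COLOR_RGB2HSV))
m=(H>75)&(H<100)&(S>100)&(W[...,0]>560)&(W[...,0]<720)&(abs(W[...,1]-190)<70)
P=W[m]; print(m.sum(),np.percentile(P,[2,98],axis=0))
A=np.c_[P[:,:2],np.ones(len(P))];x=np.linalg.lstsq(A,P[:,2],rcond=None)[0]
for _ in range(5):
    e=abs(A@x-P[:,2])<5; x=np.linalg.lstsq(A[e],P[e,2],rcond=None)[0]
print("tilt",np.arctan(np.hypot(*x[:2])),e.sum())
E
```

```text
t: 8.8
tcp_pos: [550.3, 196.5, 122.5]
ee_rot: [-0.105, -3.14, 0.0]
force: [0.0, 0.8, -0.8]
finger_gap: 20.7
gripper_force: 108.4
t: 9.6
tcp_pos: [467.9, 201.7, 122.3]
ee_rot: [-0.103, -3.134, 0.002]
force: [0.0, -0.6, -0.8]
finger_gap: 21.2
gripper_force: 108.5
1130 [[602.48028813 146.24214946  33.02701022]
 [683.11643341 227.95634705 103.08681386]]
tilt 0.7999303911956028 806
```

View pics/s5.png

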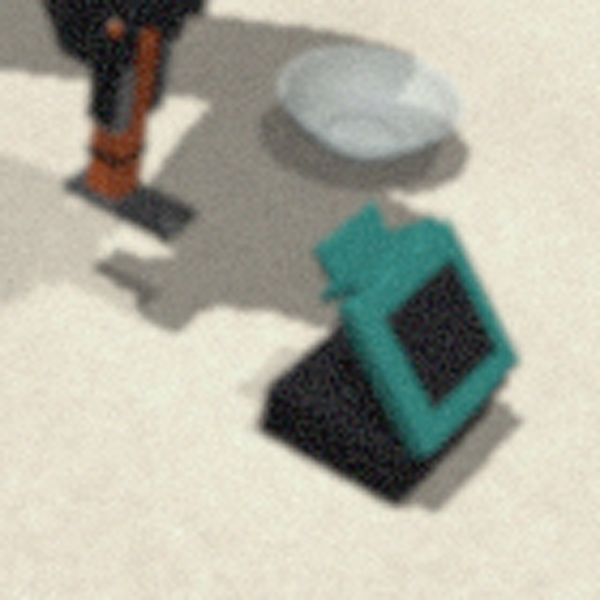

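The lid stands open at about 0.8 rad and the tool is clear of it and upright. Now I'll lower it.

```bash
python3 -m creep '1 0 0 0.1 0 0 0;1 0 0 0.25 0 0 0;1 0 0 0.36 0 0 0;1 0 0 0.41 0 0 0;1 0 0 0.43 0 0 0;1 0 0 0.44 0 0 0;1 0 0 0.44 0 0 0'; python3 -m creep '1 0 0 0.005 0 0 0;1 0 0 0.01 0 0 0;1 0 0 0.015 0 0 0;1 0 0 0.015 0 0 0'
```

```text
t: 10.4
tcp_pos: [472.9, 201.8, 69.9]
ee_rot: [0.105, 3.139, 0.0]
force: [-0.2, -0.1, -1.4]
finger_gap: 20.8
gripper_force: 108.6
t: 10.8
tcp_pos: [472.7, 201.8, 68.5]
ee_rot: [0.105, 3.139, 0.0]
force: [-1.0, -1.3, 3.1]
finger_gap: 20.9
gripper_force: 109.7
```

```bash
python3 -m creep '0.2 0 0 0 0 0 0;0 0 0 0 0 0 0;-0.5 0 0 0 0 0 0;-1 0 0 0 0 0 0;-1 0 0 0 0 0 0;-1 0 0 0 0 0 0;-1 0 0 0 0 0 0;-1 0 0 0 0 0 0' 20; python3 -m creep '-1 0 0 -0.2 0 0 0;-1 0 0 -0.5 0 0 0;-1 0 0 -0.9 0 0 0;-1 0 0 -1 0 0 0;-1 0 0 -1 0 0 0;-1 0 0 -1 0 0 0'; python3 - <<'E'
from h import *
from station import r,viewer
im,d=viewer.camera("scene")
s=cv2.resize(im[80:340,140:410,::-1],(623,600),interpolation=cv2.INTER_CUBIC);cv2.imwrite("pics/s6.png",np.clip(s*1.6,0,255).astype(np.uint8))
E
```

```text
t: 11.6
tcp_pos: [472.4, 201.7, 67.9]
ee_rot: [-0.105, -3.14, 0.0]
force: [0.5, 1.5, 0.4]
finger_gap: 85.7
gripper_force: 0.0
t: 12.2
tcp_pos: [471.7, 201.6, 187.2]
ee_rot: [-0.105, -3.138, 0.001]
force: [0.7, 0.1, -0.9]
finger_gap: 85.0
gripper_force: 0.0
```

View pics/s6.png

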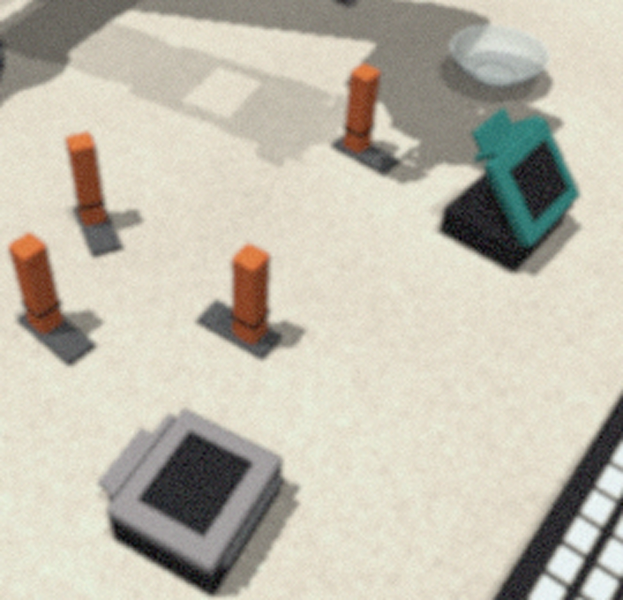

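The picture shows the tool standing upright and released at (362,110), the teal lid open at (535,180), the grey lid shut at (195,480), and the gripper clear above.

```bash
python3 -c "
from station import r
print(r.job_done())"
```

```text
the job is handed in; nothing more can be done
None
```

The teal lid was pried open with the pry tool to about 0.8 rad and stays open, the tool stands upright and released, the grey lid is still shut, and the job is handed in (the hand-in returned no verdict).

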